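# Tip the counting tray to its pouring corner

## Robot

A 6-joint arm with a two-finger parallel gripper is mounted at the origin on the work surface. World frame = base frame: x ahead of the robot, y to its left, z up, the work surface at z = 0. Lengths are in mm, angles in rad, forces in N, time in s.
With the tool pointing down it reaches from about 350 to 775 mm from the base axis. Payload 7.3 kg.
Tool frame: the origin (TCP) lies at the centre of the arm's flange, where the gripper is bolted on; the fingertips stand 178 mm ahead of it and the grasp point (between the pads) lies 159 mm ahead of it; z points along the fingers, y is the direction in which the jaws open and shut (so a half turn about z gives the same grasp; the last joint's range is limited). The gripper opens to 92 mm and grips with 3 to 60 N. Pads are 19 mm wide; open, the fingers measure 130 mm over their backs; the gripper's body (75 mm by 190 mm) begins 47 mm behind the grasp point.
Start: joints at [1.094, 0.342, 1.524, -0, 1.275, -0.146], TCP at [170.498, 496.546, 404.741] pointing down, gripper open.
Joint ranges: [-2.53, 2.53], [-0.77, 2.02], [0.04, 2.7], [-1, 4.14], [0.28, 2.66], [-3.11, 3.11]. Speed limits (rad/s): [2.57, 2.57, 3.14, 3.14, 3.14, 3.14].

## Interface

Orientations are given as [roll, pitch, yaw] about the fixed x, y, z axes, in that order (R = Rz(yaw) Ry(pitch) Rx(roll)).
In Python, from plant import get_obs, capture, close_job gives the robot as it stands. The module is installed in compiled form; this text tells all that it offers.
- The arm moves only by the shell command python3 -m pendant 'ROWS'. ROWS is JSON, a list of rows, each a list of 3 entries, a list of its own where there are three numbers: the shift along the tool's x, y, z in m, then the turn, a rotation vector about the tool's x, y, z in rad, then the finger opening in m, from 0 to 0.0918. In form: [[[tx, ty, tz], [wx, wy, wz], fingers], ...]. A call has 1 to 10 rows; each row is the pose to reach, as a shift and turn from the pose commanded when the call began, along the tool's axes at that moment; what a row does not reach only later rows make up. A row lasts 1/12 s, in which the tool goes at most 41.7 mm and 7.16 degrees, less where a joint would pass 70% of its speed; a pose out of reach is approached as far as the arm can. A call with a gripper value outside its range is refused whole. The fingers move at their own pace and stop on an object; the grip force is fixed at half the most. Time passes only in rows, so rows that repeat a pose let the fingers close. It gives the time, the measured TCP pose, the force and the opening at its end, in the units of the state.
- get_obs(): the state, without advancing time (a new reading comes with each control period).
- capture(name): name is "scene" or "top"; returns a dict with "color" (420x560x3 uint8, red, green, blue), "mtx" (3x3 intrinsics, pixels), "rvec" (rotation vector, rad) and "tvec" (3), from world to camera coordinates, as OpenCV has them. Camera axes: x right, y down, z forward; pixel columns grow to the right and rows downward; lengths in mm; the calibration is good to about 2 mm. A picture is of the moment at which its call begins. There is no depth.
- close_job(): hands the job in, once; it reports no verdict.
The state is a dict: "time": time; "joint_positions": joint angles; "dq": joint speeds; "tau": joint torques, N m; "tool_pos": TCP position; "tcp_rot": TCP orientation; "contact_force": force on the tool from outside, world axes, zero at the start; "moment": the same for the moment, N m; "grip_width": finger opening in mm.
Only numpy, scipy, OpenCV 4.12 (cv2) and the standard library are available. Lean on these libraries where they do the work, as an engineer would, in place of code of your own. Each camera call takes 0.05 s, during which the arm holds its last target. There are 200 camera calls.

## Task

Take the black-handled lever out of its holder and put it through the eyelet on the side of the tipping tray until its collar sits on the eyelet, the tray still level. Then use the lever to tip the tray well over, by about 25 degrees, towards the corner with the pouring lip, so that all four loose gold pieces slide together into that corner, and finish still holding the lever with the tray tipped and still. Move the tray only by the lever, never by touching it, and leave the other things on the desk where they are.

Things in the scene. Friction and masses are not known exactly. Their poses are not given: they have to be found in the camera images.
- stand: grey tipping stand fixed to the desk, foot 150 x 160 mm. Origin: on the desk under the middle of the tray; its z is up, its -x points to the pouring corner of the tray, its y is the direction of the hinge axis. The hinge axis runs along the stand's y, 80 mm above the origin.
- tray: shiny steel square tray, 150 mm inside, walls 4 mm, set diamond-wise on the stand: its corners point along the stand's x and y. Origin: middle of the tray, on the hinge axis; axes as the stand's when level, z normal to the floor. Floor 2 mm, wall tops 30 mm above the origin. A flat pouring lip sticks out at the top of the -x corner, an aluminium eyelet block at the +y corner.
- tip (a joint): tip angle of the tray in rad: 0 level (a stop), growing as the pouring corner (stand -x) goes down, stop at 0.6. A spring holds it level and returns it when let go: about 0.15 N m at 0 rising to 0.45 N m at 0.6.
- eyelet (a point): centre of the upper mouth of the upright round hole in the aluminium eyelet block (32 x 32 x 36 mm tall) at the tray's +y corner, 130 mm from the tray's middle and 30 mm above the hinge axis. Hole 15 mm in diameter, 36 mm deep, right through, mouth chamfered 2 mm. Axes as the tray's.
- pour_corner (a point): inside corner of the tray below the pouring lip, at floor height; 106 mm from the middle along -x. Axes as the tray's.
- lever: tipping lever, upright in its holder, 140 mm long, about 110 g. Origin: centre of its lower tip, z up along it. Steel shank 12 mm in diameter, tip chamfered, from 0 to 52 mm; collar 24 mm in diameter from 52 to 60; round black handle 16 mm in diameter from 60 to 140. It has 3 mm of play in the eyelet. Home, its collar rests on the block and its tip is 52 mm below the mouth.
- holder: grey block fixed to the desk, 50 x 50 x 58 mm tall, with a vertical 15 mm hole in its top in which the lever stands, collar on the top face, tip 6 mm above the desk. Origin: centre of its underside.
- piece1: gold-coloured cast bar 24 x 16 mm, 50 g, polished, 8 mm thick, lies loose on the tray floor; slides easily (friction about 0.12). Origin: centre of its underside.
- piece2: gold-coloured cast bar 24 x 16 mm, 50 g, polished, 8 mm thick, lies loose on the tray floor; slides easily (friction about 0.12). Origin: centre of its underside.
- piece3: gold-coloured round button 20 mm in diameter, 40 g, polished, 8 mm thick, lies loose on the tray floor; slides easily (friction about 0.12). Origin: centre of its underside.
- piece4: gold-coloured round button 20 mm in diameter, 40 g, polished, 8 mm thick, lies loose on the tray floor; slides easily (friction about 0.12). Origin: centre of its underside.
- stack_a: bystander: banded stack of gold tablets 45 x 28 x 36 mm tall, between robot and tray. Origin: centre of its underside.
- stack_b: bystander: banded stack of gold tablets 45 x 28 x 24 mm tall, to the right of the tray. Origin: centre of its underside.
- weights: bystander: dark wooden block 60 x 50 x 26 mm with two steel weights on it, 46 mm tall in all, standing beyond or before the holder. Origin: centre of its underside.
- case: bystander: white rounded case 60 x 46 x 22 mm beyond the tray. Origin: centre of its underside.

How it is judged (in metres and radians):
On the way:
1. the lever is down through the eyelet, collar on the block, the tray still level (z of lever in the frame of eyelet below -0.042 m and x of lever in the frame of eyelet between -0.009 and 0.009 m and y of lever in the frame of eyelet between -0.009 and 0.009 m and angle between the z axis of lever and the z axis of tray, either way round below 0.25 rad and value of joint tip below 0.12 rad), for 0.2 s.
At the end, for the whole second after the job is handed in: Gripper holds the lever (over 1 N), its tip 42 mm or more below the eyelet's mouth, within 9 mm and 0.25 rad of its axis; tray tipped over 0.3 rad (17 degrees), turning under 0.05 rad/s; all four pieces on the tray within 80 mm of the pouring corner, under 0.03 m/s (value of joint tip above 0.3 rad and velocity of joint tip between -0.05 and 0.05 rad/s and z of lever in the frame of eyelet below -0.042 m and x of lever in the frame of eyelet between -0.009 and 0.009 m and y of lever in the frame of eyelet between -0.009 and 0.009 m and angle between the z axis of lever and the z axis of tray, either way round below 0.25 rad and contact force between the fingers and lever above 1 N and distance between each of piece1, piece2, piece3, piece4 and pour_corner below 0.08 m and z of each of piece1, piece2, piece3, piece4 in the frame of pour_corner above -0.006 m and linear speed of each of piece1, piece2, piece3, piece4 below 0.03 m/s); the arm keeps its last pose, push and grip.
It fails at once if a bystander is pushed more than 30 mm (distance of any of stack_a, stack_b, weights, case from where it was at the start of the episode above 0.03 m).
It fails at once if the robot touches the tray itself (contact force between any of the arm, the fingers and tray above 2 N).
It also fails if it takes over 51 s, if anything falls off the work surface, if the arm or the gripper's body presses on something with over 40 N, if the wrist force passes 120 N, or if a joint passes its speed limit or range.

## Working session

There is one attempt and no reset: what is moved stays moved. The work goes in short steps, Python scripts to look and compute and a shell command to move; the robot and the scene stay as the last step left them, time stands still between calls to the robot, and variables do not carry over. Pictures are saved under pics/ and viewed, about 8 in all and at most 12, crops included, and the job is handed in when it is done.

```bash
mkdir -p pics; python3 - <<'E'
from plant import get_obs,capture
import cv2,pickle
print(get_obs())
for n in("scene","top"):
    c=capture(n);pickle.dump(c,open(n+".pkl","wb"));cv2.imwrite(f"pics/{n}0.png",c["color"][:,:,::-1]);print(n,c["mtx"],c["rvec"],c["tvec"])
E
```

```text
{'time': 0.0, 'joint_positions': array([ 1.09398030e+00,  3.42667632e-01,  1.52502746e+00,  6.78126746e-06,
        1.27542369e+00, -1.46050069e-01]), 'dq': array([ 1.84777918e-03, -5.48748337e-04,  2.32949517e-04, -2.28312566e-03,
       -5.71377318e-05,  1.08850894e-03]), 'tau': array([ 5.87968734e-04, -4.31235480e+01, -2.44225377e+01,  7.18339370e-02,
        5.57885470e-02, -1.25299903e-04]), 'tool_pos': array([170.43557574, 496.40461323, 404.06972017]), 'tcp_rot': array([-3.14008372e+00, -2.28514887e-04,  2.81082455e+00]), 'contact_force': array([ 1.66974666,  0.44444658, -0.64861952]), 'moment': array([-0.07443264,  0.02939341,  0.01031434]), 'grip_width': 91.9661437991743}
scene [[525.50499784   0.         279.81661334]
 [  0.         525.50499784 209.83884349]
 [  0.           0.           1.        ]] [ 0.75513965  2.80785588 -0.76729661] [ 494.05240136 -173.37014638 1312.47188662]
top [[428.19954045   0.         270.80841174]
 [  0.         428.19954045 209.07119399]
 [  0.           0.           1.        ]] [ 2.07184925 -2.1485439   0.22902722] [-6.47049686e-01  5.84565006e+02  9.44047598e+02]
```

View pics/scene0.png

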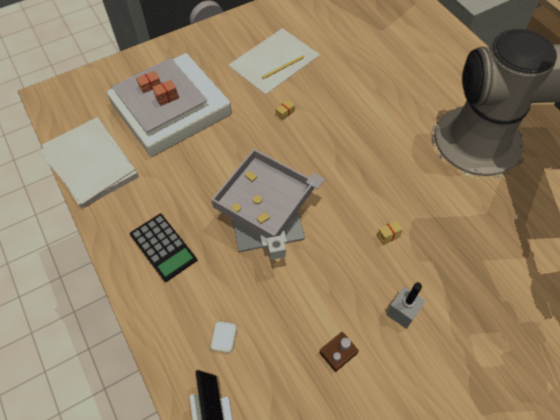

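View pics/top0.png

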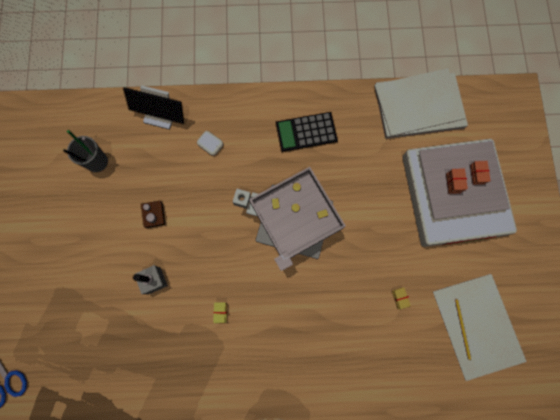

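The two pictures show the lever in its holder at scene (410,298) and top (148,280). The eyelet is at scene (277,243) and top (242,197), and the pouring lip at scene (315,182) and top (285,262). Next I'll zoom in on these spots.

```bash
cat > h.py <<'E'
import numpy as np,cv2,pickle
def P(c):
    R=cv2.Rodrigues(c["rvec"])[0];return R,np.array(c["tvec"]).ravel()
def ray(c,uv):
    R,t=P(c);d=R.T@np.linalg.inv(c["mtx"])@np.array([uv[0],uv[1],1.]);return -R.T@t,d/np.linalg.norm(d)
def plane(c,uv,z):
    o,d=ray(c,uv);return o+d*(z-o[2])/d[2]
def tri(cs,uvs):
    A=np.zeros((3,3));b=np.zeros(3);rs=[ray(c,u) for c,u in zip(cs,uvs)]
    for o,d in rs:
        M=np.eye(3)-np.outer(d,d);A+=M;b+=M@o
    x=np.linalg.solve(A,b);return x,[np.linalg.norm((np.eye(3)-np.outer(d,d))@(x-o)) for o,d in rs]
def proj(c,p): return cv2.projectPoints(np.array(p,float).reshape(-1,1,3),np.array(c["rvec"]),np.array(c["tvec"]),c["mtx"],None)[0].reshape(-1,2)
def load(): return [pickle.load(open(n+".pkl","rb")) for n in("scene","top")]
def crop(c,x,y,w,h,s,grid=10):
    im=cv2.resize(c["color"][y:y+h,x:x+w,::-1],None,fx=s,fy=s,interpolation=cv2.INTER_CUBIC)
    for u in range(-(-x//grid)*grid,x+w,grid): cv2.line(im,(int((u-x+.5)*s),0),(int((u-x+.5)*s),5),(0,0,255),1);cv2.putText(im,str(u),(int((u-x+.5)*s)+1,15),0,.35,(0,0,255))
    for v in range(-(-y//grid)*grid,y+h,grid): cv2.line(im,(0,int((v-y+.5)*s)),(5,int((v-y+.5)*s)),(0,0,255),1);cv2.putText(im,str(v),(6,int((v-y+.5)*s)+4),0,.35,(0,0,255))
    return im
E
python3 - <<'E'
from h import *
s,t=load()
a=np.hstack([crop(s,385,275,50,50,8),crop(t,125,255,50,50,8)[:, :400]])
b=np.hstack([crop(s,255,225,50,25,8),crop(t,225,185,50,25,8)])
cv2.imwrite("pics/c1.png",np.vstack([a,b]))
print(plane(s,(277,243),110),plane(t,(242,197),110),tri([s,t],[(277,243),(242,197)]))
E
```

```text
[603.53424244  45.76750586 110.        ] [604.02471812  42.25227448 110.        ] (array([603.73518356,  43.39073761, 107.01019644]), [np.float64(1.3938587055599425), np.float64(1.3938587055596505)])
```

View pics/c1.png

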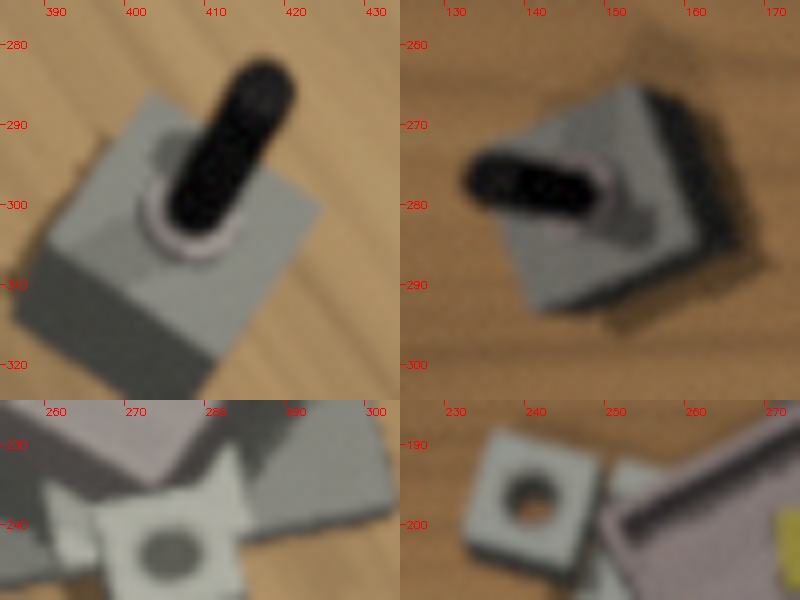

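The crop shows the hole mouth at scene (275.7,243.9) and top (240.9,197). The centre of the handle's top is at scene (417.5,285.5) and top (135.4,277). The holder's top corners are clear too.

```bash
python3 - <<'E'
from h import *
s,t=load()
f=lambda x0,y0,l:[(x0+a/8-.5,y0+b/8-.5) for a,b in l]
hs=f(385,275,[(152,92),(323,207),(216,360),(48,240)]); ht=f(125,255,[(228,82),(300,243),(143,312)])
ps=np.array([plane(s,u,58) for u in hs]);print(ps.round(1),ps.mean(0))
pt=np.array([plane(t,u,58) for u in ht]);print(pt.round(1),(pt[0]+pt[2])/2)
print("handle",plane(s,(417.5,285.5),146),plane(t,(135.4,277),146),tri([s,t],[(417.5,285.5),(135.4,277)]))
print("eye",plane(s,(275.7,243.9),110),plane(t,(240.9,197),110),tri([s,t],[(275.7,243.9),(240.9,197)]))
for n,c,l in(("s",s,(315,182)),("t",t,(285,262))):print("lip",n,plane(c,l,108))
# tray walls tops corners, rough
for u in[(258,153),(314,190),(263,240),(213,197)]:print("s",plane(s,u,110).round(1))
for u in[(308,171),(342,223),(285,262),(250,208)]:print("t",plane(t,u,110).round(1))
E
```

```text
[[419.5 233.7  58. ]
 [401.3 279.3  58. ]
 [448.  297.4  58. ]
 [465.1 252.2  58. ]] [433.48664785 265.63590476  58.        ]
[[464.2 253.3  58. ]
 [417.8 231.8  58. ]
 [400.2 275.9  58. ]] [432.1922848  264.57990313  58.        ]
handle [433.81035524 265.91736839 146.        ] [431.89307702 265.43459546 146.        ] (array([432.40059689, 265.7610578 , 143.7354458 ]), [np.float64(0.5115269658035484), np.float64(0.5115269658035687)])
eye [606.76587179  46.20549671 110.        ] [604.11486874  44.72663594 110.        ] (array([605.46423772,  44.69479923, 105.86104103]), [np.float64(0.43194844893527523), np.float64(0.43194844893539774)])
lip s [460.29968056 -40.67067371 108.        ]
lip t [455.03244759 -48.23028396 108.        ]
s [ 529.1 -167.7  110. ]
s [473.6 -23.5 110. ]
s [624.4  25.9 110. ]
s [ 665.7 -114.9  110. ]
t [ 659.6 -109.5  110. ]
t [ 536.5 -178.4  110. ]
t [454.9 -48.2 110. ]
t [578.   24.9 110. ]
```

```bash
cat >> h.py <<'E'
from scipy.spatial.transform import Rotation as Ro
def state(tgt=None):
    from plant import get_obs
    o=get_obs();R=Ro.from_euler("xyz",o["tcp_rot"]).as_matrix();p=np.array(o["tool_pos"])
    print("t",o["time"],"pos",p.round(1),"rot",o["tcp_rot"].round(4),"F",o["contact_force"].round(1),"g",round(o["grip_width"],1))
    if tgt is not None: print("tool shift mm",(R.T@(np.array(tgt)-p)).round(1))
    return p,R
E
python3 - <<'E'
from h import *
s,t=load()
f=lambda x0,y0,l:[(x0+a/8-.5,y0+b/8-.5) for a,b in l]
b=np.array([plane(t,u,110) for u in f(225,185,[(97,28),(200,55),(170,170),(63,140)])])
for i in range(4):
    d=b[(i+1)%4]-b[i];print(np.degrees(np.arctan2(d[1],d[0])).round(1),np.linalg.norm(d).round(1))
print(b.mean(0))
state([433,265.6,270])
E
python3 -m pendant '[[[-0.0405,-0.0166,0],[0,0,0],0.06],[[-0.0810,-0.0333,0],[0,0,0],0.06],[[-0.1215,-0.05,0],[0,0,0],0.06],[[-0.162,-0.0667,0],[0,0,0],0.06],[[-0.2025,-0.0833,0],[0,0,0],0.06],[[-0.243,-0.1,0],[0,0,0],0.06],[[-0.2835,-0.1166,0],[0,0,0],0.06],[[-0.3235,-0.133,0],[0,0,0],0.06],[[-0.3235,-0.133,0],[0,0,0],0.06],[[-0.3235,-0.133,0],[0,0,0],0.06]]'
python3 -c "
from h import *
state([433,265.6,270])"
```

```text
-107.2 30.2
164.3 34.2
71.9 31.3
-17.5 33.7
[604.67125827  44.34608666 110.        ]
t 0.1 pos [170.4 496.4 404.1] rot [-3.1403e+00 -2.0000e-04  2.8108e+00] F [-0.4 -0.1 -0.1] g 91.8
tool shift mm [-323.3 -132.9  134.2]
time: 0.93
tool_pos: [435.8, 263.1, 404.2]
tcp_rot: [-3.141, 0.0, 2.806]
contact_force: [0.6, -0.2, 0.8]
grip_width: 59.9
t 0.9333 pos [435.8 263.1 404.2] rot [-3.1408e+00  4.0000e-04  2.8060e+00] F [ 0.6 -0.2  0.8] g 59.9
tool shift mm [  3.6   1.6 134.2]
```

```bash
python3 -m pendant '[[[0,0,0.03],[0,0,0],0.06],[[0,0,0.06],[0,0,0],0.06],[[0,0,0.07],[0,0,0],0.06],[[0,0,0.07],[0,0,0],0.06],[[0,0,0.07],[0,0,0],0.06]]'
python3 -c "
from h import *
state([433,265.6,270])"
```

```text
time: 1.35
tool_pos: [433.0, 266.3, 335.1]
tcp_rot: [-3.141, -0.001, 2.812]
contact_force: [-0.4, 0.4, 0.9]
grip_width: 59.8
t 1.35 pos [433.  266.3 335.1] rot [-3.1414e+00 -5.0000e-04  2.8116e+00] F [-0.4  0.4  0.9] g 59.8
tool shift mm [-0.2 -0.7 65.1]
```

```bash
python3 -m pendant '[[[0,-0.0005,0.03],[0,0,0],0.06],[[0,-0.0005,0.065],[0,0,0],0.06],[[0,-0.0005,0.065],[0,0,0],0.06],[[0,-0.0005,0.065],[0,0,0],0.03],[[0,-0.0005,0.065],[0,0,0],0.01],[[0,-0.0005,0.065],[0,0,0],0.005],[[0,-0.0005,0.065],[0,0,0],0.005],[[0,-0.0005,0.065],[0,0,0],0.005],[[0,-0.0005,0.065],[0,0,0],0.005],[[0,-0.0005,0.065],[0,0,0],0.005]]'
python3 - <<'E'
from h import *
from plant import capture
state([433,265.6,270])
cs=[capture(n) for n in("scene","top")]
cv2.imwrite("pics/g1.png",np.hstack([crop(cs[0],375,245,80,80,5),crop(cs[1],110,240,80,80,5)]))
E
```

```text
time: 2.18
tool_pos: [433.2, 265.2, 270.2]
tcp_rot: [3.141, 0.001, 2.811]
contact_force: [0.9, 0.9, -0.1]
grip_width: 17.7
t 2.1833 pos [433.2 265.2 270.2] rot [3.1409e+00 7.0000e-04 2.8108e+00] F [ 0.9  0.9 -0.1] g 17.7
tool shift mm [0.3 0.3 0.2]
```

View pics/g1.png

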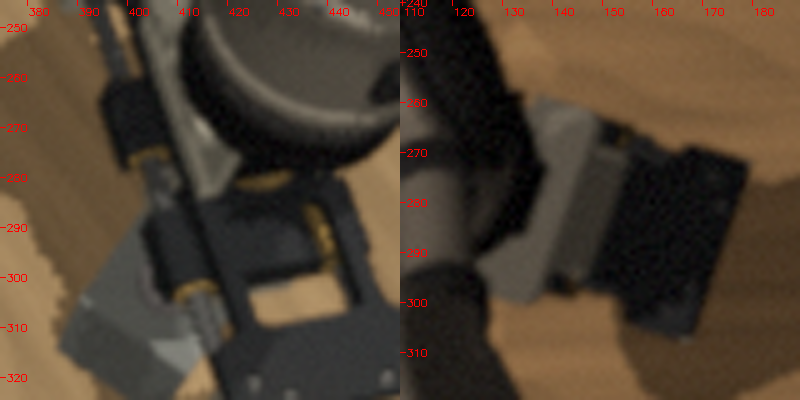

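The scene picture shows the fingers around the handle at about (410,290). The gripper hides the lever in the top view. Next: finish closing and lift.

```bash
python3 -m pendant '[[[0,0,0],[0,0,0],0.0],[[0,0,0],[0,0,0],0.0],[[0,0,0],[0,0,0],0.0],[[0,0,-0.02],[0,0,0],0.0],[[0,0,-0.05],[0,0,0],0.0],[[0,0,-0.08],[0,0,0],0.0],[[0,0,-0.11],[0,0,0],0.0],[[0,0,-0.135],[0,0,0],0.0],[[0,0,-0.135],[0,0,0],0.0],[[0,0,-0.135],[0,0,0],0.0]]'
python3 -c "
from h import *
p,R=state([605.4,45.5,405])"
```

```text
time: 3.12
tool_pos: [433.1, 265.2, 405.4]
tcp_rot: [3.14, 0.002, 2.811]
contact_force: [-0.2, -0.2, -1.5]
grip_width: 15.7
t 3.1167 pos [433.1 265.2 405.4] rot [3.1401e+00 1.6000e-03 2.8108e+00] F [-0.2 -0.2 -1.5] g 15.7
tool shift mm [-234.3 -151.9    0.5]
```

```bash
python3 -m pendant '[[[-0.033,-0.0217,0],[0,0,0],0],[[-0.066,-0.0434,0],[0,0,0],0],[[-0.1,-0.065,0],[0,0,0],0],[[-0.134,-0.0867,0],[0,0,0],0],[[-0.168,-0.1084,0],[0,0,0],0],[[-0.201,-0.13,0],[0,0,0],0],[[-0.234,-0.152,0],[0,0,0],0],[[-0.234,-0.152,0],[0,0,0],0],[[-0.234,-0.152,0],[0,0,0],0],[[-0.234,-0.152,0],[0,0,0],0]]'
python3 - <<'E'
from h import *
from plant import capture
p,R=state([605.4,45.5,405])
cs=[capture(n) for n in("scene","top")]
for c,n in zip(cs,("ls","lt")):pickle.dump(c,open(n+".pkl","wb"))
tip=p+R@[0,0,159+105]
for c in cs: print("pred tip",proj(c,tip))
cv2.imwrite("pics/e1.png",np.hstack([crop(cs[0],240,205,80,80,5),crop(cs[1],205,165,80,80,5)]))
E
```

```text
time: 3.95
tool_pos: [604.7, 45.5, 402.6]
tcp_rot: [-3.141, -0.004, 2.81]
contact_force: [-0.1, 0.2, -0.4]
grip_width: 15.3
t 3.95 pos [604.7  45.5 402.6] rot [-3.141  -0.0041  2.8102] F [-0.1  0.2 -0.4] g 15.3
tool shift mm [-0.6  0.2 -2.4]
pred tip [[276.8350864  236.34438038]]
pred tip [[239.53905948 194.09627727]]
```

View pics/e1.png

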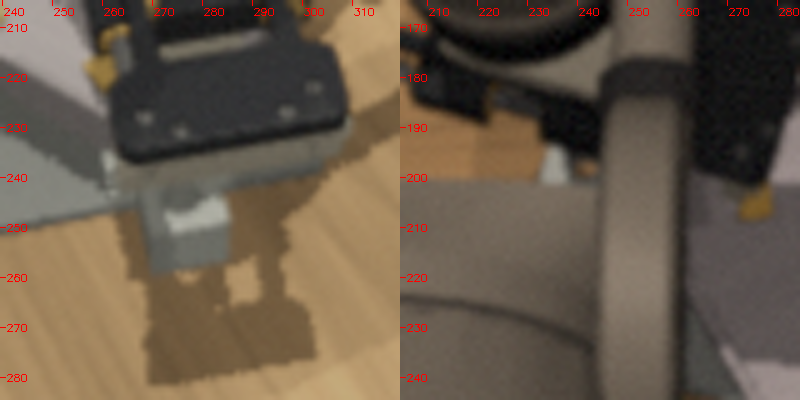

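Both views are blocked by the gripper, so the lever can't be seen here. I'll insert by feel, starting from the measured estimate.

```bash
python3 -m pendant '[[[0,0,0.015],[0,0,0],0],[[0,0,0.022],[0,0,0],0],[[0,0,0.022],[0,0,0],0],[[0,0,0.022],[0,0,0],0],[[0,0,0.022],[0,0,0],0]]'
python3 -c "
from h import *
p,R=state([605.4,45.5,374])
c=load()[0];Rr,t=P(c);print(-Rr.T@t)"
```

```text
time: 4.47
tool_pos: [605.0, 45.9, 383.3]
tcp_rot: [3.141, 0.001, 2.812]
contact_force: [-0.1, -1.0, -0.6]
grip_width: 15.3
t 4.4667 pos [605.   45.9 383.3] rot [3.1413e+00 6.0000e-04 2.8116e+00] F [-0.1 -1.  -0.6] g 15.3
tool shift mm [-0.5 -0.3  9.3]
[ 834.24746871  459.98726836 1043.63322581]
```

```bash
python3 -m pendant '[[[-0.0005,0,0.004],[0,0,0],0],[[-0.0005,0,0.008],[0,0,0],0],[[-0.0005,0,0.011],[0,0,0],0],[[-0.0005,0,0.014],[0,0,0],0],[[-0.0005,0,0.014],[0,0,0],0]]'
python3 -c "
from h import *
p,R=state([605.4,45.5,374])"
```

```text
time: 4.88
tool_pos: [605.4, 45.2, 367.8]
tcp_rot: [-3.141, -0.001, 2.811]
contact_force: [-0.5, -0.3, -0.6]
grip_width: 15.5
t 4.8833 pos [605.4  45.2 367.8] rot [-3.1413e+00 -1.4000e-03  2.8107e+00] F [-0.5 -0.3 -0.6] g 15.5
tool shift mm [ 0.1  0.3 -6.2]
```

```bash
python3 -m pendant '[[[0,0,0.003],[0,0,0],0],[[0,0,0.006],[0,0,0],0],[[0,0,0.009],[0,0,0],0],[[0,0,0.012],[0,0,0],0],[[0,0,0.012],[0,0,0],0]]'
python3 -m pendant '[[[0,0,0.003],[0,0,0],0],[[0,0,0.006],[0,0,0],0],[[0,0,0.009],[0,0,0],0],[[0,0,0.012],[0,0,0],0],[[0,0,0.012],[0,0,0],0]]'
```

```text
time: 5.3
tool_pos: [605.4, 45.3, 355.9]
tcp_rot: [-3.141, -0.001, 2.811]
contact_force: [-0.1, 0.4, -0.7]
grip_width: 15.1
time: 5.72
tool_pos: [605.4, 45.3, 343.9]
tcp_rot: [-3.141, -0.001, 2.811]
contact_force: [-0.1, 0.2, -1.4]
grip_width: 15.2
```

```bash
python3 -m pendant '[[[0,0,0.004],[0,0,0],0],[[0,0,0.008],[0,0,0],0],[[0,0,0.012],[0,0,0],0],[[0,0,0.015],[0,0,0],0],[[0,0,0.018],[0,0,0],0],[[0,0,0.018],[0,0,0],0]]'
python3 -m pendant '[[[0,0,0.001],[0,0,0],0],[[0,0,0.002],[0,0,0],0],[[0,0,0.003],[0,0,0],0],[[0,0,0.003],[0,0,0],0],[[0,0,0.003],[0,0,0],0]]'
python3 - <<'E'
from h import *
from plant import capture
cs=[capture(n) for n in("scene","top")]
cv2.imwrite("pics/e2.png",np.hstack([crop(cs[0],235,205,80,80,5),crop(cs[1],205,165,80,80,5)]))
E
```

```text
time: 6.22
tool_pos: [605.4, 45.3, 325.8]
tcp_rot: [-3.141, -0.001, 2.811]
contact_force: [0.4, -0.4, -0.9]
grip_width: 15.3
time: 6.63
tool_pos: [605.5, 45.3, 323.8]
tcp_rot: [3.141, 0.0, 2.811]
contact_force: [0.9, -0.5, -0.8]
grip_width: 15.6
```

View pics/e2.png

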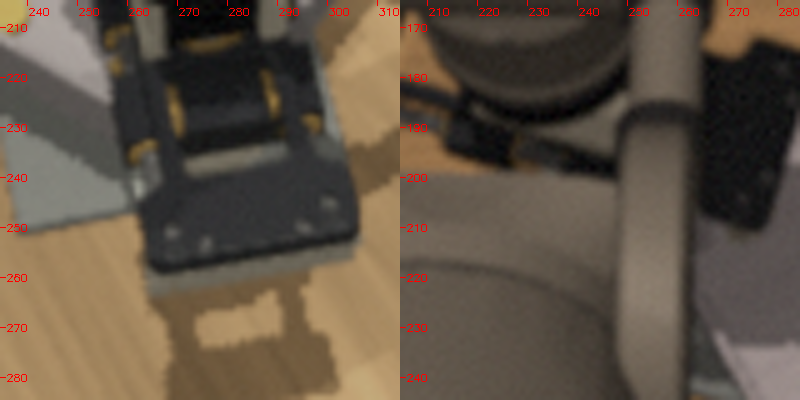

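The scene shows the gripper directly over the block, but the collar is hidden. A little more downward motion should show whether the collar is seated.

```bash
python3 -m pendant '[[[0,0,0.001],[0,0,0],0],[[0,0,0.001],[0,0,0],0],[[0,0,0.001],[0,0,0],0]]'
python3 -m pendant '[[[0,0,0.001],[0,0,0],0],[[0,0,0.001],[0,0,0],0],[[0,0,0.001],[0,0,0],0]]'
```

```text
time: 6.98
tool_pos: [605.5, 45.3, 322.7]
tcp_rot: [3.142, -0.0, 2.811]
contact_force: [-0.1, 0.5, -0.8]
grip_width: 15.3
time: 7.23
tool_pos: [605.6, 45.3, 322.1]
tcp_rot: [3.141, 0.001, 2.811]
contact_force: [0.5, 0.0, 1.7]
grip_width: 15.3
```

```bash
python3 -m pendant '[[[0,0,0.001],[0,0,0],0],[[0,0,0.001],[0,0,0],0],[[0,0,0.001],[0,0,0],0],[[0,0,0.001],[0,0,0],0]]'
python3 - <<'E'
from h import *
p,R=state()
# tilt rows: rotation by -th or +th about hinge; tool y vs stand y
ysd=np.array([np.cos(np.radians(71)),np.sin(np.radians(71)),0]); H=np.array([605.5,45.3,80.])
for th in np.radians([2.5,5,7.5,10,12.5,15,17.5,20,22.5,25,26]):
    # pour corner -x goes down: top of lever goes toward -x => rotation about y by -th
    Q=Ro.from_rotvec(-th*ysd).as_matrix(); p2=H+Q@(p-H); R2=Q@R
    print(np.degrees(th).round(1),(R.T@(p2-p)/1000).round(4),Ro.from_matrix(R.T@R2).as_rotvec().round(4))
E
```

```text
time: 7.57
tool_pos: [605.6, 45.3, 322.0]
tcp_rot: [3.141, 0.002, 2.811]
contact_force: [-1.9, -0.1, 7.4]
grip_width: 15.4
t 7.5667 pos [605.6  45.3 322. ] rot [3.1410e+00 1.8000e-03 2.8108e+00] F [-1.9 -0.1  7.4] g 15.4
2.5 [0.0106 0.     0.0002] [ 0.     -0.0436 -0.    ]
5.0 [0.0211 0.     0.0009] [ 0.0001 -0.0873 -0.0001]
7.5 [0.0316 0.     0.002 ] [ 1.000e-04 -1.309e-01 -1.000e-04]
10.0 [0.042  0.     0.0036] [ 1.000e-04 -1.745e-01 -1.000e-04]
12.5 [0.0524 0.     0.0056] [ 2.000e-04 -2.182e-01 -1.000e-04]
15.0 [0.0627 0.     0.0081] [ 2.000e-04 -2.618e-01 -2.000e-04]
17.5 [0.0728 0.0001 0.011 ] [ 2.000e-04 -3.054e-01 -2.000e-04]
20.0 [0.0828 0.0001 0.0144] [ 3.000e-04 -3.491e-01 -2.000e-04]
22.5 [0.0927 0.0001 0.0182] [ 3.000e-04 -3.927e-01 -2.000e-04]
25.0 [1.023e-01 1.000e-04 2.240e-02] [ 4.000e-04 -4.363e-01 -3.000e-04]
26.0 [1.061e-01 1.000e-04 2.420e-02] [ 4.000e-04 -4.538e-01 -3.000e-04]
```

The collar is seated: 7 N upward at the expected height. Now I'll tip the tray.

```bash
python3 -m pendant '[[[0.0053,0,-0.0005],[0,-0.0218,0],0],[[0.0106,0,-0.0003],[0,-0.0436,0],0],[[0.0158,0,0],[0,-0.0654,0],0],[[0.0211,0,0.0004],[0,-0.0873,0],0],[[0.0264,0,0.0009],[0,-0.109,0],0],[[0.0316,0,0.0015],[0,-0.1309,0],0],[[0.0368,0,0.0023],[0,-0.1527,0],0],[[0.042,0,0.0031],[0,-0.1745,0],0],[[0.0472,0,0.004],[0,-0.1963,0],0],[[0.0524,0,0.0051],[0,-0.2182,0],0]]'
python3 -m pendant '[[[0.0053,0,0],[0,-0.0218,0],0],[[0.0106,0,0.0002],[0,-0.0436,0],0],[[0.0158,0,0.0005],[0,-0.0654,0],0],[[0.0211,0,0.0009],[0,-0.0873,0],0],[[0.0264,0,0.0014],[0,-0.109,0],0],[[0.0316,0,0.002],[0,-0.1309,0],0],[[0.0368,0,0.0028],[0,-0.1527,0],0],[[0.042,0,0.0036],[0,-0.1745,0],0],[[0.0472,0,0.0045],[0,-0.1963,0],0],[[0.0524,0,0.0056],[0,-0.2182,0],0]]'
python3 -m pendant '[[[0.006,0,0.0002],[0,-0.02,0],0],[[0.012,0,0.0005],[0,-0.04,0],0],[[0.012,0,0.0005],[0,-0.04,0],0],[[0.012,0,0.0005],[0,-0.04,0],0],[[0.012,0,0.0005],[0,-0.04,0],0],[[0.012,0,0.0005],[0,-0.04,0],0],[[0.012,0,0.0005],[0,-0.04,0],0],[[0.012,0,0.0005],[0,-0.04,0],0],[[0.012,0,0.0005],[0,-0.04,0],0],[[0.012,0,0.0005],[0,-0.04,0],0]]'
python3 - <<'E'
from h import *
from plant import capture
p,R=state()
print("grasp",p+R@[0,0,159],"lever axis",-R[:,2],"tip",p+R@[0,0,264])
cs=[capture(n) for n in("scene","top")]
for c,n in zip(cs,("fs","ft")):pickle.dump(c,open(n+".pkl","wb"))
cv2.imwrite("pics/f1.png",np.hstack([crop(cs[0],195,125,130,150,3),crop(cs[1],215,140,130,150,3)]))
E
```

```text
time: 8.4
tool_pos: [556.5, 62.2, 317.2]
tcp_rot: [3.14, 0.224, 2.811]
contact_force: [1.0, -1.3, 5.9]
grip_width: 15.4
time: 9.23
tool_pos: [509.1, 78.6, 300.2]
tcp_rot: [3.14, 0.441, 2.81]
contact_force: [-0.5, -0.8, 6.9]
grip_width: 15.9
time: 10.07
tool_pos: [499.7, 81.8, 295.1]
tcp_rot: [3.14, 0.482, 2.81]
contact_force: [-0.3, -1.6, 8.0]
grip_width: 15.3
t 10.0667 pos [499.7  81.8 295.1] rot [3.1395 0.4818 2.8104] F [-0.3 -1.6  8. ] g 15.3
grasp [569.52641863  58.19033828 154.24706005] lever axis [-0.43884837  0.14872259  0.88616798] tip [615.60549796  42.574466    61.19942182]
```

View pics/f1.png

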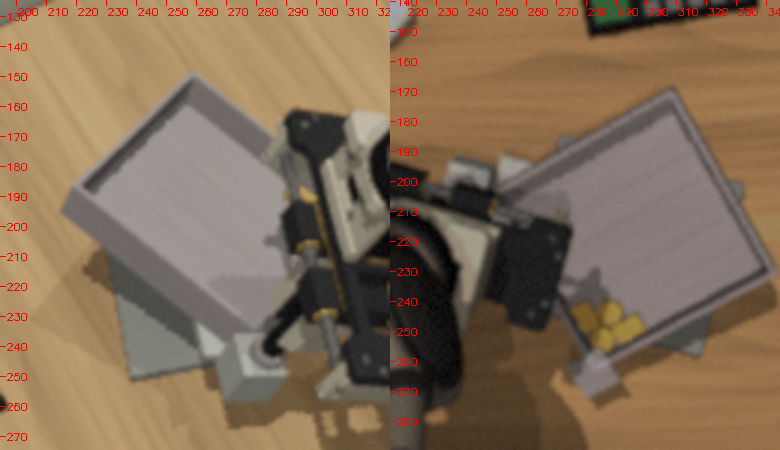

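All four pieces lie together by the lip, at top (278–296, 240–255), and the collar is on the block at scene (283,242). I'll check the tilt and that the tray is still, then hand in.

```bash
python3 -m pendant '[[[0,0,0],[0,0,0],0],[[0,0,0],[0,0,0],0],[[0,0,0],[0,0,0],0],[[0,0,0],[0,0,0],0],[[0,0,0],[0,0,0],0],[[0,0,0],[0,0,0],0]]'
python3 - <<'E'
from h import *
from plant import capture
fs,ft=[pickle.load(open(n+".pkl","rb")) for n in("fs","ft")]
a,ea=tri([fs,ft],[(220,187),(309,169.5)]);b,eb=tri([fs,ft],[(259.5,149.7),(341,229.7)])
print("+x corner",a.round(1),"-y corner",b.round(1),ea,eb,"tilt",np.arcsin((a[2]-b[2])/110))
c=capture("top")
d=cv2.absdiff(c["color"],ft["color"])[180:290,265:345];print("picture change",d.mean(),d.max())
m=cv2.inRange(cv2.cvtColor(c["color"],cv2.COLOR_RGB2HSV),(18,110,60),(35,255,255));m[:215]=0;m[275:]=0;m[:,:265]=0;m[:,345:]=0
ys,xs=np.nonzero(m);cor=plane(c,(284,261),45)
print("gold px",len(xs),"max dist mm",max(np.linalg.norm(plane(c,(x,y),50)-cor) for x,y in zip(xs,ys)))
state()
E
```

```text
time: 10.67
tool_pos: [499.8, 81.9, 295.1]
tcp_rot: [3.14, 0.482, 2.81]
contact_force: [1.1, -1.6, 7.6]
grip_width: 15.8
+x corner [ 650.3 -107.2  147.7] -y corner [ 521.5 -175.1  108.6] [np.float64(1.3006631243284636), np.float64(1.3006631243283684)] [np.float64(0.31640082835499417), np.float64(0.3164008283551157)] tilt 0.3635581504516266
picture change 1.407689393939394 12
gold px 262 max dist mm 179.43766514294666
t 10.7167 pos [499.8  81.9 295.2] rot [3.1395 0.4818 2.8104] F [ 0.9 -1.2  7.6] g 15.3
```

```bash
python3 - <<'E'
from h import *
from plant import close_job
c=pickle.load(open("ft.pkl","rb"));cor=plane(c,(284,261),45)
m=cv2.inRange(cv2.cvtColor(c["color"],cv2.COLOR_RGB2HSV),(18,110,60),(35,255,255));m[:215]=0;m[275:]=0;m[:,:265]=0;m[:,345:]=0
n,_,st,ce=cv2.connectedComponentsWithStats(m)
for i in range(1,n):
    if st[i,4]>8: print(ce[i].round(1),st[i],np.linalg.norm(plane(c,ce[i],50)-cor).round(1))
E
```

```text
[341.5 216.6] [337 215   8   5  18] 172.3
[286.9 247.8] [275 240  25  18 252] 31.4
```

The outlier blob at (341,217) is desk wood beyond the tray's edge. The only gold blob in the tray is the group of four, whose centre is about 31 mm from the corner. Handing in.

```bash
python3 -c "
from plant import close_job
print(close_job())"
```

```text
the job is handed in; nothing more can be done
None
```

I put the lever through the eyelet until its collar sat on the block, tipped the tray towards the pouring lip and handed the job in. No verdict was reported. The clock stood at about 10.7 s of the 51 s allowed.

- **Insertion:** the gripper hid the lever from both cameras, so I lowered it by feel. It went in with no side force. At the expected height the force rose to 7 N upward, which I took as the collar seating.
- **Tip angle:** I tipped the gripper 0.48 rad, about 27 degrees. A rough estimate from the pictures put the tray at only 0.36 to 0.4 rad, about 21 to 23 degrees. That is short of the 25 degrees asked but above the 0.3 rad limit. The two figures differ by about 0.1 rad. The lever's play in the eyelet and my rough corner picking would explain most of it.
- **Pieces:** all four gold pieces lie in one group with its centre about 31 mm from the pouring corner. My first distance check gave 179 mm; I put that down to a patch of wood at the tray's edge that matched the gold colour.
- **At hand-in:** the arm pose had not changed over the last 0.6 s, and two pictures of the tray over that time matched. The gripper held the lever at about 15.5 mm opening, with about 8 N of outside force on the tool. Nothing in the forces suggested the robot had touched the tray. I moved well above the other things on the desk but did not check their positions again afterwards.

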